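Level a sprung counter shelf by its levelling foot

TASK

Level the empty little shelf before the jars go back on it: take hold of the bar knob of its levelling foot and press it down until you feel the foot stand firmly on its landing, then, still pressing, turn the knob until the bubble lies centred between the two lines of the vial. Finish while holding: keep the knob pressed down with the bubble centred, do not let go. Press firmly but do not lean on it with great force, and leave the two spice jars where they stand.

Things in the scene. Friction and masses are not known exactly. Their poses are not given: they have to be found in the camera images.
- knob_grip (a point): Centre of the upright grip bar of the grey knob at the right end of the low wooden shelf, on the knob's turning axis. Bar 46 mm long (this frame's x), 16 mm thick (y), 28 mm tall (z up). It stands on a round flange, 60 mm across, whose top is 14 mm below this point; fingertips can push on it. A spring holds the knob up: pressing takes 3 N rising to 6 N over 5 to 11 mm, then it stops firmly.
- knob (a joint): Angle of the knob in rad, growing clockwise seen from above. Clockwise lengthens the foot and raises the shelf's right end; the grip itself stays at the same height while the foot stands pressed. From the start 0.35 to 1.65 rad clockwise are needed; only the bubble tells how much (the angle at level differs from time to time). Friction about 0.08 N m; it stays where it is left.
- bubble (a joint): Bubble's place along the vial in m: 0 midway between the lines, positive to the robot's left. It runs to the higher end. Pressed on the landing the right end is low at first and the bubble 6 to 35 mm left; turning the knob clockwise moves it about 20 mm per rad to the right, at once. Unpressed, the shelf is lifted and the bubble stands about 27 mm right: no true reading.
- vial_centre (a point): Middle of the spirit vial: a black open housing 120 mm long (along this frame's y, to the robot's left along the shelf) and 30 mm wide, on top of the shelf near its front edge. White bubble 22 mm long, 14 mm thick. Two thin steel hoops, the lines, stand 16 mm either side of this point: a centred bubble has 4 mm of room at each side.
- stand: Fixed steel base plate of the shelf, 350 mm (y) by 105 mm (x) by 8 mm; origin at the centre of its underside, x to its back, y to its left end. The board over it is 350 x 105 x 14 mm, top about 62 mm above the worktop, hinged at its left end. The knob's axis is 115 mm right of the origin, 20 mm nearer the front. Keep the wrist clear of the wall shelves 0.57 m above the worktop beyond x = 0.61.
- foot: The steel levelling foot, one piece with the knob through the board: shaft 12 mm thick, round end 26 mm across. Origin at the centre of its underside, 83 mm below the centre of the knob's bar.
- landing: Round black rubber-faced landing, 38 mm across, on the base plate straight under the foot. Origin at its underside; its top is 9 mm higher, about 16 mm above the worktop. Its height differs by a mm or so from time to time. It is firm and carries the foot while the knob is pressed; more than 50 N would spoil it.
- jar_a: Spice jar with a red cap, 45 mm across, 106 mm tall, standing loose beside one end of the shelf; origin at the centre of its underside. To be left alone.
- jar_b: The other spice jar with a red cap, 45 mm across, 106 mm tall, standing loose beside the other end of the shelf; origin at the centre of its underside. To be left alone.

How it is judged:
By the outcome, as a careful person would: the job done as asked, in the order asked, and still so for the second after the job is handed in, while the arm keeps its last pose, push and grip.
It also fails if it takes over 42 s, if anything falls off the work surface, if the arm or the gripper's body presses on something with over 40 N, if the wrist force passes 120 N, or if a joint passes its speed limit or range.

ROBOT

A 6-joint arm with a two-finger parallel gripper is mounted at the origin on a cart in front of the work surface, level with it; the furniture and walls round the work are solid. World frame = base frame: x ahead of the robot, y to its left, z up, the work surface at z = 0. Lengths are in m, angles in rad, forces in N, time in s.
With the tool pointing down it reaches from about 0.3 to 0.875 m from the base axis. Payload 6.4 kg.
Tool frame: the origin (TCP) lies between the finger pads; the fingertips stand 19 mm ahead of it and the grasp point (between the pads) is the TCP (ctrl.tips_ahead is the z of the fingertips in the tool frame, in m); z points along the fingers, y is the line along which they close (so a half turn about z gives the same grasp; the last joint's range is limited). The gripper opens to 85 mm and grips with 20 to 120 N. Pads are 22 mm wide; open, the fingers measure 114 mm over their backs; the gripper's body (76 mm by 85 mm) begins 54 mm behind the grasp point. The pads swing forward as they close: fully open they stand 13 mm farther back than shut.
Start: joints at [1.091, 0.181, 1.607, -0, 1.354, -0.206], TCP at [0.155, 0.554, 0.25] pointing down, gripper open.
Joint ranges: [-2.99, 2.99], [-0.89, 2.07], [0.3, 2.58], [-1.14, 4.28], [0, 2.63], [-3.12, 3.12]. Speed limits (rad/s): [2.57, 2.57, 3.01, 3.14, 3.14, 3.14].

INTERFACE

Orientations are given as a unit quaternion [w, x, y, z].
In Python, from bench import readout, vision, ctrl gives the robot as it stands.
- The arm moves only by the tool play_rows, never from a script. Its arguments are lists of equal length, an entry for each row: "xyz": the shift along the tool's x, y, z in mm, a list of three; "rot": the turn, a rotation vector about the tool's x, y, z in rad, a list of three; "grip": the opening, from 0 (shut) to 1 (fully open). In form: {"xyz": [[x, y, z], ...], "rot": [[rx, ry, rz], ...], "grip": [grip, ...]}. A call has exactly 10 rows; each row is the pose to reach, as a shift and turn from the pose commanded when the call began, along the tool's axes at that moment; what a row does not reach only later rows make up. A row lasts 1/8 s, in which the tool goes at most 62.5 mm and 10.7 degrees, less where a joint would pass 70% of its speed; a pose out of reach is approached as far as the arm can. A call with a gripper value outside its range is refused whole. The fingers move at their own pace and stop on an object; the grip force is fixed at half the most. Time passes only in rows, so rows that repeat a pose let the fingers close, or fill a call up. It gives the time, the measured TCP pose, the force, the opening and the grip force at its end, in the units of the state.
- readout.get_obs(): the state, without advancing time (a new reading comes with each control period).
- vision.camera(name): name is "scene" or "top" or "wrist"; returns a dict with "color" (480x640x3 uint8, red, green, blue), "depth" (480x640 float32, m along the optical axis (not along the pixel's ray), 0 where there is no reading), "camera_matrix" (3x3 intrinsics, pixels), "extrinsics" (4x4, takes a point from camera to world coordinates); the wrist camera has in their place "hand_eye" (4x4, takes a point from camera to tool coordinates, whose origin is the TCP and whose axes are the flange's). Camera axes: x right, y down, z forward; pixel columns grow to the right and rows downward; lengths in m; the calibration is good to about 2 mm. A picture is of the moment at which its call begins: read the wrist's pose just before it.
- ctrl.hand_in(): hands the job in; it is judged then, once.
The state is a dict: "time_s": time; "q": joint angles; "dq": joint speeds; "joint_efforts": joint torques, N m; "eef_pos": TCP position; "eef_rot": TCP orientation; "wrist_force": force on the tool from outside, world axes, zero at the start; "torque": the same for the moment, N m; "opening": opening from 0.0 (shut) to 1.0 (fully open); "grasp_force": force on a finger pad.
Only numpy, scipy, OpenCV 4.12 (cv2) and the standard library are available. Lean on these libraries where they do the work, as an engineer would, in place of code of your own. Each camera call takes 0.05 s, during which the arm holds its last target. There are 200 camera calls.

## Working session

There is one attempt and no reset: what is moved stays moved. The work goes in short steps, Python scripts to look and compute and a tool call to move; the robot and the scene stay as the last step left them, time stands still between calls to the robot, and variables do not carry over. Pictures are saved under pics/ and viewed, at most 10 in all, crops included, and the job is handed in when it is done.

Besides the shell and the picture viewer there is one more tool, called after ">>>" as name(argument=value, ...) on one line, values as JSON. play_rows: Moves the arm, as the interface text tells. Its arguments: {"type":"object","properties":{"xyz":{"type":"array","items":{"type":"array","items":{"type":"number"}}},"rot":{"type":"array","items":{"type":"array","items":{"type":"number"}}},"grip":{"type":"array","items":{"type":"number"}}},"required":["xyz","rot","grip"]}

```bash
mkdir -p pics; cat > h.py <<'E'
from bench import readout, vision, ctrl
import numpy as np, cv2
from scipy.spatial.transform import Rotation as R
def R_of(q): return R.from_quat([q[1],q[2],q[3],q[0]])
def cam(n):
    o=readout.get_obs(); c=vision.camera(n)
    if n=="wrist":
        T=np.eye(4);T[:3,:3]=R_of(o["eef_rot"]).as_matrix();T[:3,3]=o["eef_pos"];c["E"]=T@c["hand_eye"]
    else: c["E"]=c["extrinsics"]
    return c
def pts(c):
    K=c["camera_matrix"];d=c["depth"];v,u=np.mgrid[:480,:640]
    p=np.stack([(u-K[0,2])/K[0,0]*d,(v-K[1,2])/K[1,1]*d,d],-1)
    w=p@c["E"][:3,:3].T+c["E"][:3,3]; w[d==0]=np.nan; return w
def save(c,f): cv2.imwrite(f,c["color"][:,:,::-1])
def state():
    o=readout.get_obs()
    for k in("time_s","q","eef_pos","eef_rot","wrist_force","torque","opening","grasp_force"):print(k,np.round(o[k],4))
E
python3 - <<'E'
from h import *
state()
a=cam("scene");b=cam("top")
np.savez("/tmp/s.npz",s=pts(a),t=pts(b),sc=a["color"],tc=b["color"])
save(a,"pics/s.png");save(b,"pics/t.png")
E
```

```text
time_s 0.0
q [ 1.0907  0.1815  1.608  -0.      1.3538 -0.2063]
eef_pos [0.1552 0.5531 0.2494]
eef_rot [-3.000e-04  1.365e-01  9.906e-01 -8.000e-04]
wrist_force [ 0.146   0.7023 -0.9289]
torque [ 0.0625 -0.0052 -0.0849]
opening 1.0024
grasp_force 0.0
```

View pics/s.png

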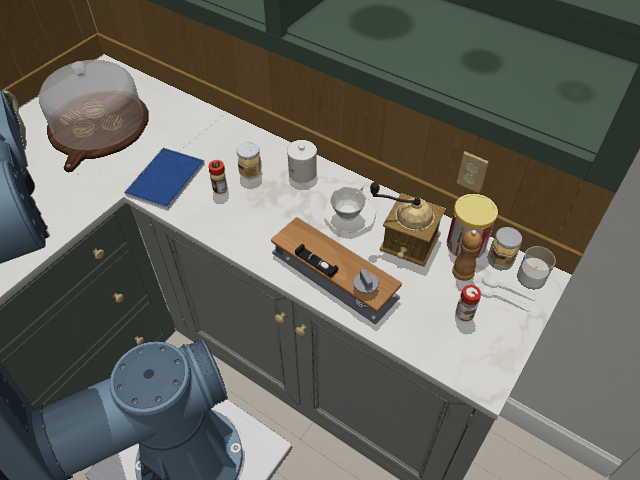

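View pics/t.png

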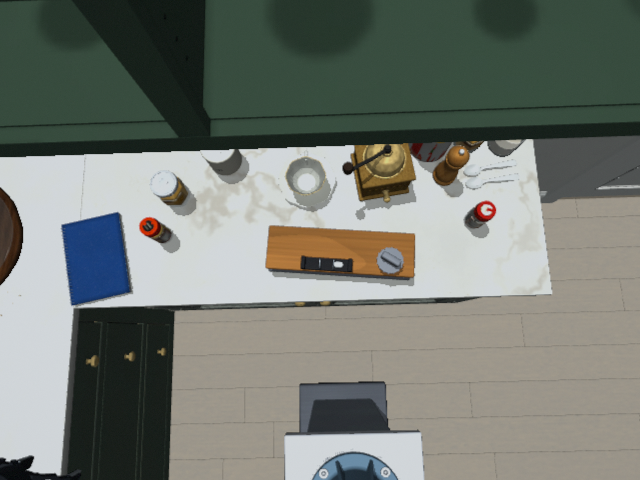

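The scene view shows the shelf with the knob at about (366,281). In the top view the knob is at (390,261), the vial runs from 302 to 352 along row 264, and the jars are at (155,229) and (482,213). Next I measure them.

```bash
python3 - <<'E'
import numpy as np,cv2
z=np.load("/tmp/s.npz")
for n,(u0,u1,v0,v1) in dict(t=(370,412,240,285),s=(340,395,255,305)).items():
    w=z[n][v0:v1,u0:u1].reshape(-1,3); 
    print(n,"hist",np.histogram(w[:,2][np.isfinite(w[:,2])],bins=np.arange(.04,.13,.005)))
    m=w[w[:,2]>.095]; c=m.mean(0); print("bar",len(m),c)
    if len(m)>5:
        (cc,sz,an)=cv2.minAreaRect((m[:,:2]*1000).astype(np.float32)); print(cc,sz,an)
        e,V=np.linalg.eigh(np.cov(m[:,:2].T)); print(V[:,1],np.arctan2(V[1,1],V[0,1]))
w=z["t"]
for n,(u,v) in dict(vial=(327,264),L=(268,248),Rr=(413,257),bub=(338,264)).items(): print(n,w[v,u])
m=w[220:290,255:425].reshape(-1,3);m=m[(abs(m[:,2]-.065)<.012)]
print("board",cv2.minAreaRect((m[:,:2]*1000).astype(np.float32)),m[:,2].mean())
E
```

```text
t hist (array([  0,   0,   2,   9, 337, 604,  14,   0,   1,  31, 315,  38,   5,
        10,  12,  88,  52]), array([0.04 , 0.045, 0.05 , 0.055, 0.06 , 0.065, 0.07 , 0.075, 0.08 ,
       0.085, 0.09 , 0.095, 0.1  , 0.105, 0.11 , 0.115, 0.12 , 0.125]))
bar 205 [ 0.53832569 -0.09370343  0.11362184]
(540.2259521484375, -97.41537475585938) (53.591068267822266, 52.56513977050781) 38.56761169433594
[0.53374145 0.84564772] 1.0077775416859318
s hist (array([  0,   0,   2,  50, 428, 935, 154,   1,   0,  33, 161,  94,  12,
        22,  18,  47,  59]), array([0.04 , 0.045, 0.05 , 0.055, 0.06 , 0.065, 0.07 , 0.075, 0.08 ,
       0.085, 0.09 , 0.095, 0.1  , 0.105, 0.11 , 0.115, 0.12 , 0.125]))
bar 254 [ 0.5350997  -0.09941686  0.10909727]
(538.5421142578125, -100.29707336425781) (50.715476989746094, 56.305694580078125) 42.54444885253906
[0.33901186 0.9407821 ] 1.2249299650570156
vial [0.53805019 0.0478925  0.06827152]
L [0.58159514 0.18700901 0.06138791]
Rr [ 0.54864821 -0.15345204  0.06788041]
bub [0.53484689 0.02262159 0.08532164]
board ((571.21337890625, 17.22222900390625), (350.3544921875, 105.49845886230469), 84.60983276367188) 0.06385721029723539
```

```bash
python3 - <<'E'
import numpy as np,cv2
z=np.load("/tmp/s.npz")
for n,(u0,u1,v0,v1) in dict(t=(370,412,240,285),s=(340,395,255,305)).items():
    w=z[n][v0:v1,u0:u1].reshape(-1,3); 
    m=w[w[:,2]>.114]; f=w[(w[:,2]>.085)&(w[:,2]<.097)]
    print(n,len(m),m.mean(0),np.percentile(m[:,2],[50,90]),cv2.minAreaRect((m[:,:2]*1000).astype(np.float32)))
    e,V=np.linalg.eigh(np.cov(m[:,:2].T)); print("ang",np.arctan2(V[1,1],V[0,1]))
    print("flange",np.median(f[:,2]),cv2.minEnclosingCircle((f[:,:2]*1000).astype(np.float32)))
from scipy.spatial.transform import Rotation as R
r=R.from_quat([.1365,.9906,-.0008,-.0003]); print(r.as_matrix())
E
```

```text
t 145 [ 0.54001064 -0.09358907  0.11914692] [0.11922438 0.12154136] ((540.7241821289062, -94.1212387084961), (45.23326873779297, 16.6164608001709), 58.634830474853516)
ang 0.9956090938884188
flange 0.09254969348762399 ((540.3275756835938, -94.60265350341797), 31.11499786376953)
s 108 [ 0.53754148 -0.09830193  0.12035351] [0.12071159 0.12336786] ((538.6712646484375, -97.45387268066406), (47.73069763183594, 16.092506408691406), 57.543128967285156)
ang 0.9877881380809546
flange 0.09316417212540196 ((539.8056030273438, -98.50963592529297), 32.4780387878418)
[[-9.62732389e-01  2.70454594e-01 -8.12823937e-04]
 [ 2.70455554e-01  9.62731288e-01 -1.50317824e-03]
 [ 3.75989575e-04 -1.66699113e-03 -9.99998540e-01]]
```

>>> play_rows(xyz=[[-44, -42, 0], [-88, -84, 0], [-132, -126, 0], [-176, -168, 0], [-220, -210, 0], [-265, -252, 0], [-310, -295, 0], [-354, -337, 0], [-398, -379, 0], [-442, -421, 0]], rot=[[0, 0, 0.16], [0, 0, 0.32], [0, 0, 0.48], [0, 0, 0.64], [0, 0, 0.8], [0, 0, 0.96], [0, 0, 1.12], [0, 0, 1.28], [0, 0, 1.44], [0, 0, 1.6]], grip=[0.7, 0.7, 0.7, 0.7, 0.7, 0.7, 0.7, 0.7, 0.7, 0.7])

```text
time_s: 1.35
eef_pos: [0.4677, 0.0268, 0.2502]
eef_rot: [-0.0, 0.807, 0.59, 0.0]
wrist_force: [1.1, 0.4, 0.6]
opening: 0.7
grasp_force: 0.0
```

```bash
cat >> h.py <<'E'
def goto(p,yaw_y,settle=0):
    "tool-frame shift (mm) and rotvec to TCP p, tool down, tool y at world angle yaw_y"
    o=readout.get_obs();r=R_of(o["eef_rot"])
    y=np.array([np.cos(yaw_y),np.sin(yaw_y),0]);z=np.array([0,0,-1.]);x=np.cross(y,z)
    t=R.from_matrix(np.stack([x,y,z],1))
    print("shift",np.round(r.inv().apply(np.array(p)-o["eef_pos"])*1000,1),"rot",np.round((r.inv()*t).as_rotvec(),3))
E
python3 - <<'E'
from h import *
state(); goto([.54,-.096,.25],-.574)
E
```

```text
time_s 1.35
q [-1.9700e-01 -6.4100e-02  1.8650e+00  3.0000e-04  1.3406e+00  1.1170e-01]
eef_pos [0.4677 0.0268 0.2502]
eef_rot [-1.000e-04  8.074e-01  5.900e-01  1.000e-04]
wrist_force [1.1272 0.4285 0.6147]
torque [ 0.0517 -0.0267 -0.0029]
opening 0.7004
grasp_force 0.0
shift [-95.1 106.2   0.2] rot [ 0.    -0.     0.265]
```

>>> play_rows(xyz=[[-24, 26, 0], [-48, 53, 0], [-71, 80, 0], [-95, 106, 0], [-95, 106, 0], [-95, 106, 0], [-95, 106, 0], [-95, 106, 0], [-95, 106, 0], [-95, 106, 0]], rot=[[0, 0, 0.07], [0, 0, 0.13], [0, 0, 0.2], [0, 0, 0.265], [0, 0, 0.265], [0, 0, 0.265], [0, 0, 0.265], [0, 0, 0.265], [0, 0, 0.265], [0, 0, 0.265]], grip=[0.7, 0.7, 0.7, 0.7, 0.7, 0.7, 0.7, 0.7, 0.7, 0.7])

```text
time_s: 2.6
eef_pos: [0.54, -0.0933, 0.2504]
eef_rot: [0.0, 0.877, 0.481, 0.0]
wrist_force: [0.6, 0.5, 1.5]
opening: 0.698
grasp_force: 0.0
```

```bash
python3 - <<'E'
from h import *
state()
c=cam("wrist");w=pts(c);save(c,"pics/w1.png")
d=np.linalg.norm(w[:,:,:2]-[.54,-.096],axis=2)
m=w[(d<.045)&(w[:,:,2]>.112)&(w[:,:,2]<.13)]
f=w[(d<.045)&(w[:,:,2]>.085)&(w[:,:,2]<.1)]
print(len(m),m.mean(0),np.percentile(m[:,2],[50,90]),cv2.minAreaRect((m[:,:2]*1000).astype(np.float32)))
e,V=np.linalg.eigh(np.cov(m[:,:2].T)); print("ang",np.arctan2(V[1,1],V[0,1]))
print("flange",np.median(f[:,2]),cv2.minEnclosingCircle((f[:,:2]*1000).astype(np.float32)))
E
```

```text
time_s 2.6
q [-0.3878  0.1204  1.6753  0.      1.3457  0.1798]
eef_pos [ 0.54   -0.0933  0.2504]
eef_rot [1.000e-04 8.768e-01 4.808e-01 1.000e-04]
wrist_force [0.6241 0.4922 1.4911]
torque [ 0.0042 -0.0021 -0.0278]
opening 0.698
grasp_force 0.0
1105 [ 0.54048127 -0.09486127  0.12004083] [0.12035971 0.12146178] ((539.978271484375, -96.00886535644531), (45.08430862426758, 15.9130277633667), 57.09592819213867)
ang 0.986404924591716
flange 0.09375881411428161 ((539.5952758789062, -96.99845886230469), 31.292621612548828)
```

View pics/w1.png

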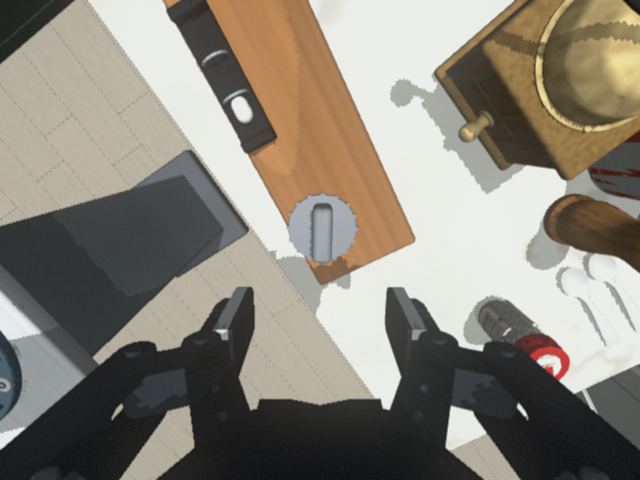

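The knob is at about (322,230) in the wrist view, its bar aligned between the fingers. The bubble, at (242,108), is outside the lines to the right. I go down next, then close.

>>> play_rows(xyz=[[-1, 0.5, 30], [-2, 1, 60], [-2, 1, 90], [-2, 1, 115], [-2, 1, 127], [-2, 1, 133], [-2, 1, 133], [-2, 1, 133], [-2, 1, 133], [-2, 1, 133]], rot=[[0, 0, 0], [0, 0, 0], [0, 0, 0], [0, 0, 0], [0, 0, 0], [0, 0, 0], [0, 0, 0], [0, 0, 0], [0, 0, 0], [0, 0, 0]], grip=[0.7, 0.7, 0.7, 0.7, 0.7, 0.7, 0.5, 0, 0, 0])

```text
time_s: 3.9
eef_pos: [0.5405, -0.0961, 0.1183]
eef_rot: [0.001, 0.877, 0.481, 0.001]
wrist_force: [1.3, -0.2, 2.6]
opening: 0.173
grasp_force: 60.4
```

>>> play_rows(xyz=[[0, 0, 0], [0, 0, 0], [0, 0, 0], [0, 0, 0], [0, 0, 0], [0, 0, 0], [0, 0, 1], [0, 0, 2], [0, 0, 3], [0, 0, 3]], rot=[[0, 0, 0], [0, 0, 0], [0, 0, 0], [0, 0, 0], [0, 0, 0], [0, 0, 0], [0, 0, 0], [0, 0, 0], [0, 0, 0], [0, 0, 0]], grip=[0, 0, 0, 0, 0, 0, 0, 0, 0, 0])

```text
time_s: 5.15
eef_pos: [0.5403, -0.0962, 0.1147]
eef_rot: [0.001, 0.877, 0.481, 0.0]
wrist_force: [4.3, -3.5, 5.5]
opening: 0.173
grasp_force: 60.8
```

```bash
python3 - <<'E'
from h import *
state()
E
```

```text
time_s 5.15
q [-3.9250e-01  2.8510e-01  1.7801e+00 -3.0000e-04  1.0751e+00  1.7580e-01]
eef_pos [ 0.5403 -0.0962  0.1147]
eef_rot [6.000e-04 8.770e-01 4.806e-01 3.000e-04]
wrist_force [ 4.3152 -3.5106  5.544 ]
torque [-0.4429 -0.8425 -0.0412]
opening 0.1733
grasp_force 60.7808
```

>>> play_rows(xyz=[[0, 0, 0.5], [0, 0, 1], [0, 0, 1.5], [0, 0, 2], [0, 0, 2.5], [0, 0, 3], [0, 0, 3.5], [0, 0, 4], [0, 0, 4], [0, 0, 4]], rot=[[0, 0, 0], [0, 0, 0], [0, 0, 0], [0, 0, 0], [0, 0, 0], [0, 0, 0], [0, 0, 0], [0, 0, 0], [0, 0, 0], [0, 0, 0]], grip=[0, 0, 0, 0, 0, 0, 0, 0, 0, 0])

```text
time_s: 6.4
eef_pos: [0.5403, -0.0965, 0.111]
eef_rot: [0.001, 0.877, 0.481, 0.0]
wrist_force: [2.3, -4.6, 8.1]
opening: 0.172
grasp_force: 61.0
```

>>> play_rows(xyz=[[0, 0, 0.5], [0, 0, 1], [0, 0, 1.5], [0, 0, 2], [0, 0, 2], [0, 0, 2], [0, 0, 2], [0, 0, 2], [0, 0, 2], [0, 0, 2]], rot=[[0, 0, 0], [0, 0, 0], [0, 0, 0], [0, 0, 0], [0, 0, 0], [0, 0, 0], [0, 0, 0], [0, 0, 0], [0, 0, 0], [0, 0, 0]], grip=[0, 0, 0, 0, 0, 0, 0, 0, 0, 0])

```text
time_s: 7.65
eef_pos: [0.5403, -0.0966, 0.1092]
eef_rot: [0.001, 0.877, 0.48, 0.0]
wrist_force: [1.9, -5.1, 8.7]
opening: 0.178
grasp_force: 61.2
```

>>> play_rows(xyz=[[0, 0, 0.3], [0, 0, 0.6], [0, 0, 0.9], [0, 0, 1.2], [0, 0, 1.5], [0, 0, 1.5], [0, 0, 1.5], [0, 0, 1.5], [0, 0, 1.5], [0, 0, 1.5]], rot=[[0, 0, 0], [0, 0, 0], [0, 0, 0], [0, 0, 0], [0, 0, 0], [0, 0, 0], [0, 0, 0], [0, 0, 0], [0, 0, 0], [0, 0, 0]], grip=[0, 0, 0, 0, 0, 0, 0, 0, 0, 0])

```text
time_s: 8.9
eef_pos: [0.5405, -0.0967, 0.1088]
eef_rot: [0.001, 0.877, 0.481, 0.0]
wrist_force: [-2.1, -5.1, 15.7]
opening: 0.174
grasp_force: 62.4
```

```bash
python3 - <<'E'
from h import *
state()
c=cam("wrist");save(c,"pics/w2.png")
s=cam("scene");cv2.imwrite("pics/s2.png",cv2.resize(s["color"][200:330,250:420,::-1],None,fx=4,fy=4,interpolation=2))
E
```

```text
time_s 8.9
q [-3.9280e-01  2.9430e-01  1.7823e+00 -9.0000e-04  1.0631e+00  1.7580e-01]
eef_pos [ 0.5405 -0.0967  0.1088]
eef_rot [1.000e-03 8.770e-01 4.805e-01 3.000e-04]
wrist_force [-2.1189 -5.0521 15.6899]
torque [-0.072   0.083  -0.1278]
opening 0.1745
grasp_force 62.3688
```

View pics/w2.png

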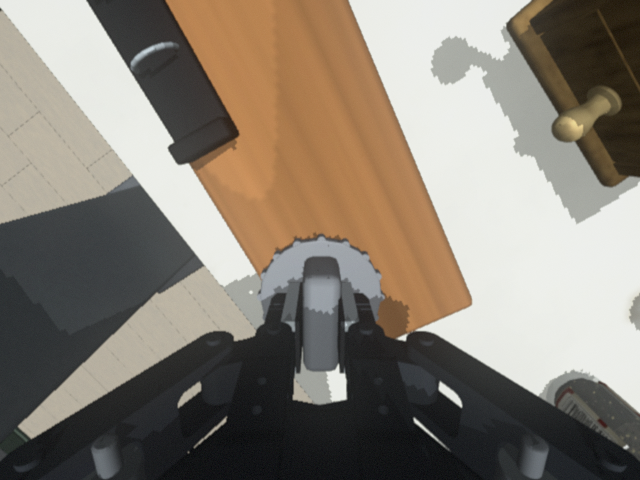

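View pics/s2.png

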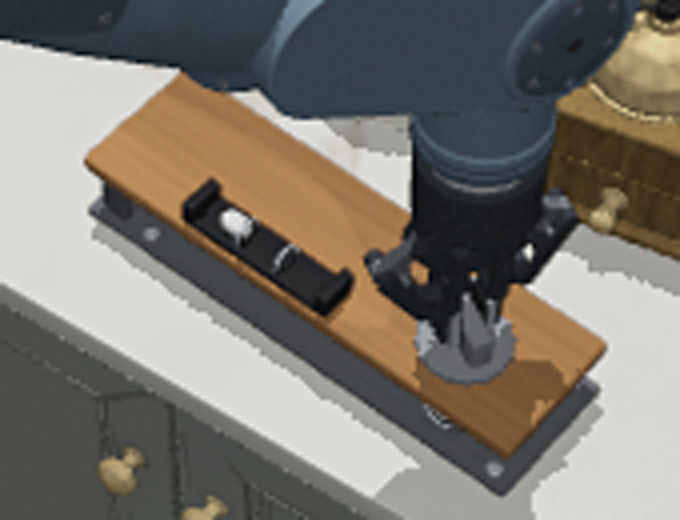

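The wrist view no longer shows the left of the vial. In the scene crop the bubble is at (237,225), over the left line, and the right line is at (285,257). The force jumped to about 14 N net, so the foot stands. Next I measure the bubble.

```bash
cat >> h.py <<'E'
def bubble(c,verbose=0):
    w=pts(c);col=c["color"].astype(int)
    ey=np.array([.094,.9956]);o=np.array([.5712,.0172])
    s=(w[:,:,:2]-o)@ey; t=(w[:,:,:2]-o)@np.array([.9956,-.094])
    reg=(abs(s)<.12)&(t<-.005)&(t>-.07)&(w[:,:,2]>.06)&(w[:,:,2]<.11)
    lum=col.max(2);chroma=lum-col.min(2)
    dark=reg&(lum<70);S=s[dark&(t<-.01)]
    wh=reg&(lum>160)&(chroma<25)&(s>-.05)&(s<.12)
    print("housing s",np.percentile(S,[.5,50,99.5])*1000,"t",np.median(t[dark])*1000,"n",dark.sum(),wh.sum())
    v,u=np.nonzero(wh); 
    print("white px",u.mean(),v.mean(),"s",np.percentile(s[wh],[5,50,95])*1000,"z",np.median(w[:,:,2][wh]),"t",np.median(t[wh]))
    hz=reg&(lum>90)&(chroma<25)&(s>-.05)&(s<.12)
    if verbose:
        for a in np.arange(-60,120,4):
            m=hz&(s*1000>=a)&(s*1000<a+4)
            if m.sum(): print(a,m.sum(),int(lum[m].mean()),round(float(w[:,:,2][m].mean()),3))
E
python3 - <<'E'
from h import *
for n in("scene","top"):
    print(n); bubble(cam(n),1)
E
```

```text
scene
housing s [-114.78294425   20.48360523   85.67357065] t -39.05108245818432 n 417 30
white px 309.76666666666665 255.83333333333334 s [11.29197821 49.30113544 58.45506381] z 0.07761082750340897 t -0.036617973991486544
8 8 145 0.076
16 2 109 0.066
36 3 131 0.079
40 8 157 0.077
44 8 186 0.076
48 7 200 0.078
52 7 213 0.075
56 5 197 0.074
60 3 168 0.071
64 1 145 0.067
68 1 117 0.063
top
housing s [-30.68513639  23.31712572  85.96997488] t -36.90257694701993 n 508 41
white px 316.4390243902439 263.0731707317073 s [45.63939648 53.07579064 62.2501384 ] z 0.07648563496976424 t -0.036666905107033514
8 6 105 0.065
12 9 140 0.076
40 4 122 0.07
44 9 161 0.078
48 14 192 0.074
52 14 195 0.075
56 10 197 0.074
60 8 177 0.073
```

The vial centre is at s≈26 mm and the bubble at about 52 mm, so it lies roughly 26 mm left and needs about 1.3 rad. I turn 1.0 first.

>>> play_rows(xyz=[[0, 0, 0], [0, 0, 0], [0, 0, 0], [0, 0, 0], [0, 0, 0], [0, 0, 0], [0, 0, 0], [0, 0, 0], [0, 0, 0], [0, 0, 0]], rot=[[0, 0, 0.05], [0, 0, 0.1], [0, 0, 0.15], [0, 0, 0.2], [0, 0, 0.25], [0, 0, 0.3], [0, 0, 0.35], [0, 0, 0.4], [0, 0, 0.4], [0, 0, 0.4]], grip=[0, 0, 0, 0, 0, 0, 0, 0, 0, 0])

```text
time_s: 10.35
eef_pos: [0.5408, -0.0968, 0.1088]
eef_rot: [0.001, 0.955, 0.297, 0.001]
wrist_force: [0.2, -4.3, 16.6]
opening: 0.173
grasp_force: 62.1
```

```bash
python3 - <<'E'
from h import *
state()
for n in("scene","top"):
    print(n); bubble(cam(n),0)
E
```

```text
time_s 10.35
q [-3.9280e-01  2.9440e-01  1.7822e+00 -9.0000e-04  1.0623e+00  5.7590e-01]
eef_pos [ 0.5408 -0.0968  0.1088]
eef_rot [1.200e-03 9.550e-01 2.967e-01 8.000e-04]
wrist_force [ 0.1528 -4.3077 16.5705]
torque [-0.286  -0.1984 -0.1208]
opening 0.1728
grasp_force 62.1394
scene
housing s [-117.65395711   20.60240432   85.33948482] t -38.59886888500673 n 427 35
white px 312.3142857142857 257.42857142857144 s [ 9.67590222 40.91553046 49.95348216] z 0.07720750721876213 t -0.03714711443969623
top
housing s [-108.53996837   22.88014642   86.13716877] t -37.075740009533895 n 522 41
white px 320.0487804878049 263.2682926829268 s [13.44904466 45.80652623 55.09843729] z 0.0776914310408987 t -0.03653854333405696
```

>>> play_rows(xyz=[[0, 0, 0], [0, 0, 0], [0, 0, 0], [0, 0, 0], [0, 0, 0], [0, 0, 0], [0, 0, 0], [0, 0, 0], [0, 0, 0], [0, 0, 0]], rot=[[0, 0, 0.08], [0, 0, 0.16], [0, 0, 0.24], [0, 0, 0.32], [0, 0, 0.4], [0, 0, 0.48], [0, 0, 0.56], [0, 0, 0.64], [0, 0, 0.7], [0, 0, 0.7]], grip=[0, 0, 0, 0, 0, 0, 0, 0, 0, 0])

```text
time_s: 11.7
eef_pos: [0.541, -0.0972, 0.1088]
eef_rot: [0.001, 0.999, -0.049, 0.002]
wrist_force: [-0.2, -5.0, 14.3]
opening: 0.175
grasp_force: 61.9
```

```bash
python3 - <<'E'
from h import *
state()
for n in("scene","top"):
    c=cam(n);print(n); bubble(c,1)
    save(c,"pics/%s3.png"%n)
a=cv2.imread("pics/scene3.png")[235:290,285:350];b=cv2.imread("pics/top3.png")[240:285,290:365]
a=cv2.resize(a,(600,508),interpolation=cv2.INTER_NEAREST)
cv2.imwrite("pics/c3.png",a)
cv2.imwrite("pics/d3.png",cv2.resize(b,(600,360),interpolation=0))
E
```

```text
time_s 11.7
q [-3.9290e-01  2.9460e-01  1.7820e+00 -1.6000e-03  1.0613e+00  1.2765e+00]
eef_pos [ 0.541  -0.0972  0.1088]
eef_rot [ 0.0013  0.9988 -0.0489  0.0015]
wrist_force [-0.2126 -4.967  14.3124]
torque [-0.8664 -0.4269 -0.0801]
opening 0.1746
grasp_force 61.9202
scene
housing s [-109.1228765    20.62301513   85.96358327] t -39.70248764965789 n 415 35
white px 314.9142857142857 259.0571428571429 s [20.08982866 29.83310588 40.34580176] z 0.0784305538453991 t -0.03789842440855208
8 5 132 0.08
12 3 121 0.075
16 2 151 0.073
20 9 181 0.075
24 8 185 0.078
28 8 211 0.079
32 5 193 0.076
36 8 194 0.077
40 5 126 0.078
44 4 139 0.076
top
housing s [-113.70586488   22.18330947   86.22786807] t -37.364359910757784 n 527 46
white px 325.32608695652175 263.2391304347826 s [13.6266645  32.02174692 41.52933459] z 0.07785446036508492 t -0.035565049177024875
8 6 119 0.066
12 8 157 0.079
20 4 152 0.072
24 12 203 0.076
28 9 209 0.077
32 9 214 0.077
36 12 203 0.077
40 10 140 0.072
44 11 134 0.076
```

View pics/d3.png

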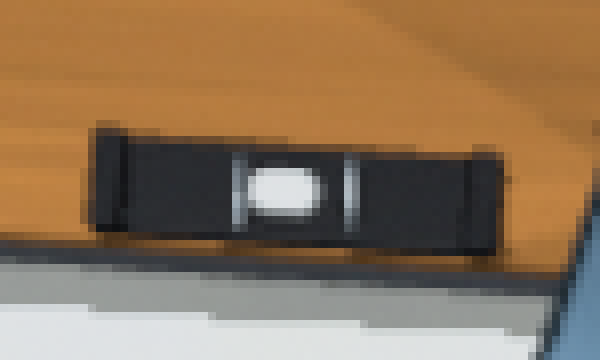

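The lines are at x=240 and 352 and the bubble spans 247–322, so it is about 3.4 mm left of centre. I turn 0.165 rad more.

>>> play_rows(xyz=[[0, 0, 0], [0, 0, 0], [0, 0, 0], [0, 0, 0], [0, 0, 0], [0, 0, 0], [0, 0, 0], [0, 0, 0], [0, 0, 0], [0, 0, 0]], rot=[[0, 0, 0.04], [0, 0, 0.08], [0, 0, 0.12], [0, 0, 0.165], [0, 0, 0.165], [0, 0, 0.165], [0, 0, 0.165], [0, 0, 0.165], [0, 0, 0.165], [0, 0, 0.165]], grip=[0, 0, 0, 0, 0, 0, 0, 0, 0, 0])

```text
time_s: 13.05
eef_pos: [0.541, -0.0973, 0.1088]
eef_rot: [0.001, 0.991, -0.131, 0.002]
wrist_force: [0.3, -4.6, 13.0]
opening: 0.168
grasp_force: 61.9
```

```bash
python3 - <<'E'
from h import *
state()
a=cam("scene")["color"][235:290,285:350,::-1];b=cam("top")["color"][240:285,290:365,::-1]
a=cv2.resize(a,(390,330),interpolation=0);b=cv2.resize(b,(400,240),interpolation=0)
o=np.zeros((330,800,3),np.uint8);o[:,:390]=a;o[:240,400:]=b
cv2.imwrite("pics/e4.png",o)
E
```

```text
time_s 13.05
q [-0.393   0.2946  1.782  -0.0019  1.0613  1.4409]
eef_pos [ 0.541  -0.0973  0.1088]
eef_rot [ 0.0013  0.9914 -0.1307  0.0016]
wrist_force [ 0.2876 -4.6407 12.9572]
torque [-0.9936 -0.4969 -0.0337]
opening 0.1685
grasp_force 61.8954
```

View pics/e4.png

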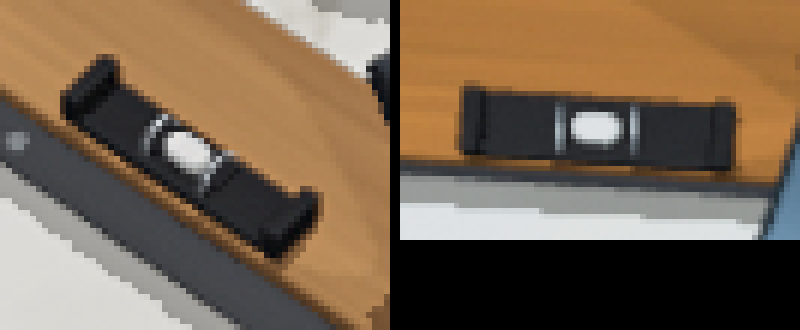

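Both views show the bubble centred: it spans 571–623 between lines at 561 and 634. I press slightly firmer and check once more.

>>> play_rows(xyz=[[0, 0, 0.2], [0, 0, 0.4], [0, 0, 0.7], [0, 0, 0.7], [0, 0, 0.7], [0, 0, 0.7], [0, 0, 0.7], [0, 0, 0.7], [0, 0, 0.7], [0, 0, 0.7]], rot=[[0, 0, 0], [0, 0, 0], [0, 0, 0], [0, 0, 0], [0, 0, 0], [0, 0, 0], [0, 0, 0], [0, 0, 0], [0, 0, 0], [0, 0, 0]], grip=[0, 0, 0, 0, 0, 0, 0, 0, 0, 0])

```text
time_s: 14.4
eef_pos: [0.5411, -0.0973, 0.1086]
eef_rot: [0.001, 0.991, -0.131, 0.002]
wrist_force: [-1.4, -4.9, 18.4]
opening: 0.173
grasp_force: 62.5
```

```bash
python3 - <<'E'
from h import *
state()
c=cam("top");bubble(c)
r=c["color"][264,305:350].max(1);print(r)
E
```

```text
time_s 14.4
q [-0.3929  0.2949  1.7819 -0.0019  1.0608  1.4409]
eef_pos [ 0.5411 -0.0973  0.1086]
eef_rot [ 0.0013  0.9914 -0.1307  0.0017]
wrist_force [-1.4415 -4.8544 18.3643]
torque [-0.8838 -0.1312 -0.0743]
opening 0.1726
grasp_force 62.4664
housing s [-111.78352512   23.86728474   86.25938642] t -37.57702460505505 n 526 47
white px 325.9148936170213 263.25531914893617 s [15.72998496 29.82467734 43.65216917] z 0.07794742284383949 t -0.03544105153353424
[ 20  44  48  49  49  49  48  47  48  49  48  48  47  48 185 131  55 199
 228 228 229 228 228 228 228 182  91  44 193 133  41  47  47  48  49  47
  47  46  48  47  48  46  48  34  40]
```

```bash
python3 -c "
from bench import ctrl
print(ctrl.hand_in())"
```

```text
the job is handed in; nothing more can be done
None
```

I pressed the foot onto its landing and turned the knob about 1.27 rad clockwise until the bubble was centred, then handed in at about 14.5 s, still holding the knob with about 17 N of push; neither jar was touched.

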